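Let a counterweight through the over-centre chute gate

ROBOT

A 7-joint arm with a two-finger parallel gripper is mounted at the origin on the work surface. World frame = base frame: x ahead of the robot, y to its left, z up, the work surface at z = 0. Lengths are in m, angles in rad, forces in N, time in s.
With the tool pointing down it reaches from about 0.4 to 0.85 m from the base axis. Payload 4.5 kg.
Tool frame: the origin (TCP) lies midway between the tips of the shut fingers; the grasp point (between the pads) lies 19 mm behind it; x points along the fingers, z is the direction in which the jaws open and shut, and the axes are right-handed (so a half turn about x gives the same grasp; the last joint's range is limited). The gripper opens to 88 mm and grips with 3 to 60 N. Pads are 18 mm wide; open, the fingers measure 123 mm over their backs; the gripper's body (75 mm by 187 mm) begins 45 mm behind the grasp point.
Start: joints at [-1.252, 0.689, -0.195, 1.565, 0.157, 0.902, -0.215], TCP at [0.176, 0.6, 0.239] pointing down, gripper open.
Joint ranges: [-3.01, 3.01], [-0.46, 2.08], [-1.47, 1.51], [0.13, 2.56], [-1, 4.14], [0.04, 2.09], [-2.66, 2.66]. Speed limits (rad/s): [2.57, 2.57, 3.14, 3.14, 3.14, 3.14, 3.14].

INTERFACE

Orientations are given as a unit quaternion [w, x, y, z].
In Python, from rig import * gives the robot as it stands. The module is installed in compiled form; this text tells all that it offers.
- The arm moves only by the tool drive_tool, never from a script. Its argument "moves" is a list that holds one entry, the list of rows, each a list of 7 numbers: the shift along the tool's x, y, z in m, then the turn, a rotation vector about the tool's x, y, z in units of 5 degrees (1.0 is 5 degrees), then the closure, from 0 (fully open) to 1 (shut). In form: [[[dx, dy, dz, rx, ry, rz, fingers], ...]]. A call has 1 to 5 rows; each row shifts and turns the commanded pose from where the row before left it, along the tool's axes as they then stand; what a row does not reach is not made up. A row lasts 1/12 s, in which the tool goes at most 41.7 mm and 7.16 degrees, less where a joint would pass 70% of its speed; a pose out of reach is approached as far as the arm can. A call is refused whole if a number of a shift passes 0.0417 or a number of a turn 1, either way. A call with a gripper value outside its range is refused whole. The fingers move at their own pace and stop on an object; the grip force is fixed at half the most. Time passes only in rows, so rows that do not move let the fingers close. It gives the time, the measured TCP pose, the force and the opening at its end, in the units of the state.
- state(): the state, without advancing time (a new reading comes with each control period).
- grab_frame(name): name is "scene" or "side" or "wrist"; returns (picture, depth): 480x640x3 uint8, red, green, blue; 480x640 float32, m along the optical axis (not along the pixel's ray), 0 where there is no reading.
- get_calibration(name): a dict with "camera_matrix" (3x3 intrinsics, pixels), "D" ([k1, k2, p1, p2, k3] as OpenCV has them; the pictures are not rectified), "cam_to_world" (4x4, takes a point from camera to world coordinates). Camera axes: x right, y up, looking along -z (the intrinsics and any distortion apply to the point x, -y, -z); pixel columns grow to the right and rows downward; lengths in m; the calibration is good to about 2 mm. A picture is of the moment at which its call begins: read the wrist's pose just before it. get_calibration takes no time and is no camera call; for the wrist camera it gives the pose at the moment of the call.
- close_job(): hands the job in, once; it reports no verdict.
The state is a dict: "time": time; "qpos": joint angles; "qvel": joint speeds; "effort": joint torques, N m; "position": TCP position; "tool_rot": TCP orientation; "ft_force": force on the tool from outside, world axes, zero at the start; "torque": the same for the moment, N m; "gripper_width": finger opening in m.
Only numpy, scipy, OpenCV 4.12 (cv2) and the standard library are available. Lean on these libraries where they do the work, as an engineer would, in place of code of your own. Each camera call takes 0.05 s, during which the arm holds its last target.

TASK

A brass counterweight disc is waiting behind the shut gate of the chute: push the peg of the red crank uphill until the gate snaps open and stays open by itself, and let the disc slide down into the crate. Then tip the crank back so that the gate snaps fully shut again. Work by feel and lightly, with no more than 15 N on the crank at any time, so stop as soon as it snaps instead of ramming it into its stop, and leave the cast bracket and the two amber glass tubes where they are.

Things in the scene. Friction and masses are not known exactly. Their poses are not given: they have to be found in the camera images.
- chute: Tin-lined wooden chute on a trestle, fixed, sloping 25 degrees, 330 mm long, 104 mm wide. Origin on the bench under the gate; y points uphill (level), x across, z up. The crank is on its -x side. Its top end, at y = 140 mm, is 300 mm above the bench; its mouth is at y = -140 mm. The shut crank rests on a black rubber stud on its downhill side.
- gate: Gate, one rigid piece: level spindle along the chute's x, a steel flap hanging from it into the trough, and a red crank arm on the chute's -x side. Origin on the spindle axis in the chute's middle plane, at y = -26, z = 241 mm of the chute. Shut, its axes are parallel to the chute's. Opening turns the crank uphill (+y), the flap's lower edge downhill.
- peg (a point): Centre of the crank's red grip peg, a freely turning round sleeve 14 mm thick, 34 mm long, lying along the chute's x, 70 mm from the spindle axis, its middle 101 mm to the -x side of the chute's middle plane. More than 85 mm out there is nothing but the peg. Shut, the crank leans 38 degrees downhill (peg 43 mm downhill of the spindle and 55 mm above it); open, 10 to 44 degrees uphill.
- spindle (a point): Point on the spindle axis below the peg's arc (fixed). Opening: pushed level, the peg resists with 3 to 8 N at first, then up to 10 N, then ever less and nothing at the snap point, whence it runs ahead by itself to the open stop, 7 mm on at the peg, and stays. Both stops are rigid. Back: push it those 7 mm against up to 5 N, then it springs shut.
- sector_mid (a point): Centre of the clamped brass adjusting plate between chute and crank; it carries the spring strut and the open stop, so it sets the snap point. Its setting differs each time and is not measured: the snap point lies anywhere from 0.75 to 1.31 rad of turn from shut (the peg's middle 49 to 85 mm uphill of where it was), so feel for the loss of resistance.
- disc_mid (a point): Centre of the brass counterweight disc, 60 mm across and 20 mm thick, 0.36 to 0.63 kg, lying flat on the sloping liner and resting against the uphill side of the gate flap. It slides off by itself once the flap is up.
- crate: Open wooden crate under the chute's mouth, fixed, 220 mm (x) by 240 mm (y) by 100 mm high, walls and floor 10 mm, lid standing open beyond its far (-y) side. Origin: centre of its underside; axes as the chute's.
- tube0_mid (a point): Bystander: centre of an amber glass tube, 25 mm across, 115 mm tall, standing in a dark wooden rack (fixed, 60 x 110 x 50 mm).
- tube1_mid (a point): Bystander: the second, equal tube in the same rack, 52 mm from the first.
- bracket_mid (a point): Bystander: centre of a pewter-grey cast bracket, 85 x 60 mm, 75 mm tall, standing loose on the bench.
Not all that is in view belongs to the job. What is meant by the part that bears disc_mid is not black or pink, and is the larger of those in its own colour.

How it is judged:
By the outcome, as a careful person would: the job done as asked, in the order asked, and still so for the second after the job is handed in, with the robot touching nothing.
It also fails if it takes over 70 s, if anything falls off the work surface, if the arm or the gripper's body presses on something with over 40 N, if the wrist force passes 120 N, or if a joint passes its speed limit or range.

## Working session

There is one attempt and no reset: what is moved stays moved. The work goes in short steps, Python scripts to look and compute and a tool call to move; the robot and the scene stay as the last step left them, time stands still between calls to the robot, and variables do not carry over. Pictures are saved under pics/ and viewed, and the job is handed in when it is done.

Besides the shell and the picture viewer there is one more tool, called after ">>>" as name(argument=value, ...), one argument or row to a line, values as JSON. drive_tool: Moves the arm, as the interface text tells. Its arguments: {"type":"object","properties":{"moves":{"type":"array"}},"required":["moves"]}

```bash
mkdir -p pics; cat > h.py <<'E'
from rig import *
import numpy as np, cv2
def snap(n,tag):
    c=get_calibration(n); p,d=grab_frame(n)
    cv2.imwrite(f'pics/{tag}.png',p[:,:,::-1]); np.savez(f'pics/{tag}.npz',p=p,d=d,K=c['camera_matrix'],D=np.array(c['D']),T=np.array(c['cam_to_world']))
    return p,d,c
E
python3 - <<'E'
from h import *
s=state()
for k in s: print(k,np.round(s[k],4))
for n in ['scene','side','wrist']:
    p,d,c=snap(n,n+'0'); print(n,np.round(c['camera_matrix'],1).tolist(),c['D'],np.round(c['cam_to_world'],3).tolist())
E
```

```text
time 0.0
qpos [-1.2522  0.69   -0.1945  1.5663  0.1573  0.9025 -0.2151]
qvel [ 0.0002 -0.001  -0.0012 -0.0014  0.0005  0.0015 -0.0019]
effort [ 1.00000e-04 -5.27558e+01 -1.26730e+00 -1.53437e+01 -5.28000e-02
  6.40000e-03  2.00000e-04]
position [0.1755 0.5992 0.2379]
tool_rot [ 0.5654 -0.4244  0.5664  0.4236]
ft_force [0.1452 0.7809 0.5632]
torque [ 0.0115  0.0234 -0.0373]
gripper_width 0.0883
scene [[621.0, 0.0, 316.3], [0.0, 621.0, 234.5], [0.0, 0.0, 1.0]] [-0.04091999  0.          0.          0.          0.        ] [[0.344, -0.596, 0.725, 1.343], [0.939, 0.216, -0.267, -0.3], [0.002, 0.773, 0.634, 0.855], [0.0, 0.0, 0.0, 1.0]]
side [[527.0, 0.0, 313.3], [0.0, 527.0, 234.6], [0.0, 0.0, 1.0]] [-0.01826749  0.          0.          0.          0.        ] [[-0.976, 0.155, -0.156, 0.446], [-0.22, -0.656, 0.722, 0.629], [0.009, 0.739, 0.674, 0.765], [0.0, 0.0, 0.0, 1.0]]
wrist [[394.0, 0.0, 325.9], [0.0, 394.0, 246.7], [0.0, 0.0, 1.0]] [-0.0610772  0.         0.         0.         0.       ] [[0.281, -0.923, -0.263, 0.107], [0.96, 0.27, 0.078, 0.62], [-0.001, -0.274, 0.962, 0.385], [0.0, 0.0, 0.0, 1.0]]
```

View pics/scene0.png

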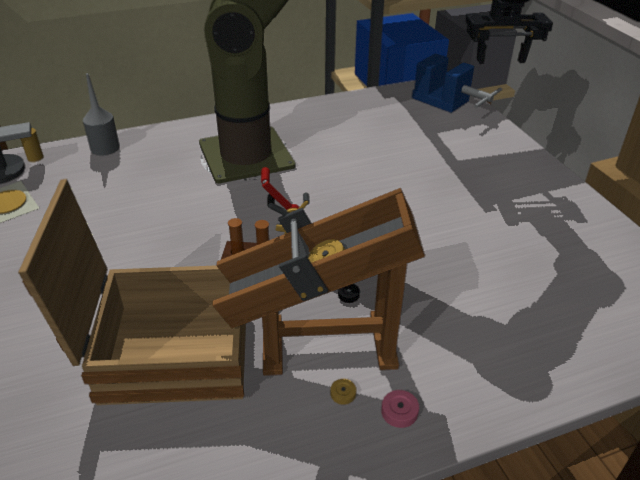

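View pics/side0.png

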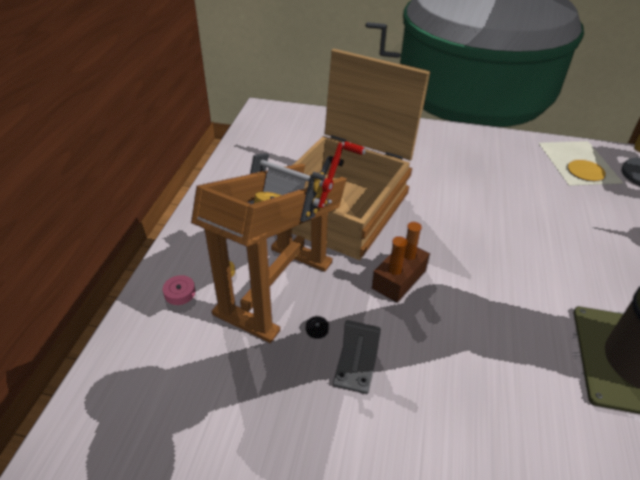

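View pics/wrist0.png

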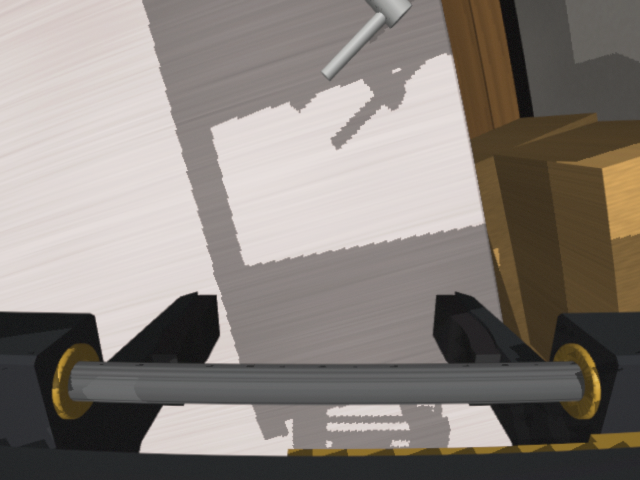

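Scene: chute centre (320,260), crate (165,330), red crank peg (265,175), disc (328,247), rack/tubes (250,232). Side: peg (352,148), rack (400,265), bracket (358,355). Now measure.

```bash
cat >> h.py <<'E'
def ld(tag):
    z=np.load(f'pics/{tag}.npz'); return z
def P(z,u,v,dep=None):
    """pixels->world by depth"""
    u=np.atleast_1d(u).astype(float);v=np.atleast_1d(v).astype(float)
    n=cv2.undistortPoints(np.stack([u,v],1)[:,None],z['K'],z['D'])[:,0]
    if dep is None: dep=z['d'][v.astype(int),u.astype(int)]
    c=np.stack([n[:,0]*dep,-n[:,1]*dep,-dep],1)
    return c@z['T'][:3,:3].T+z['T'][:3,3]
def ray(z,u,v):
    a=P(z,u,v,np.array([1.]))[0]; o=z['T'][:3,3]; return o,(a-o)/np.linalg.norm(a-o)
def proj(z,X):
    X=np.atleast_2d(X); c=(X-z['T'][:3,3])@z['T'][:3,:3]
    c=c*[1,-1,-1]; return cv2.projectPoints(c,np.zeros(3),np.zeros(3),z['K'],z['D'])[0][:,0]
def redmask(p):
    h=cv2.cvtColor(p,cv2.COLOR_RGB2HSV); return ((h[...,0]<5)|(h[...,0]>174))&(h[...,1]>190)&(h[...,2]>70)
E
python3 - <<'E'
from h import *
for n in ['scene0','side0']:
    z=ld(n); m=redmask(z['p']); v,u=np.nonzero(m&(z['d']>0)); X=P(z,u,v)
    k=(X[:,2]>.2)&(X[:,2]<.4); X=X[k];u=u[k];v=v[k]
    print(n,len(u),u.min(),u.max(),v.min(),v.max())
    for i in np.argsort(v)[::8]: print(u[i],v[i],np.round(X[i],3))
    im=z['p'][:,:,::-1]
    if n=='scene0': c=im[140:340,180:440]
    else: c=im[120:320,170:430]
    cv2.imwrite(f'pics/{n}_z.png',cv2.resize(c,None,fx=3,fy=3,interpolation=cv2.INTER_CUBIC))
E
```

```text
scene0 313 261 297 167 208
265 167 [ 0.522 -0.086  0.303]
263 169 [ 0.526 -0.091  0.303]
264 170 [ 0.529 -0.09   0.303]
264 171 [ 0.533 -0.091  0.304]
264 172 [ 0.534 -0.091  0.302]
264 173 [ 0.539 -0.093  0.304]
265 174 [ 0.54  -0.091  0.302]
266 175 [ 0.541 -0.09   0.301]
267 176 [ 0.548 -0.09   0.303]
268 177 [ 0.548 -0.089  0.301]
262 179 [ 0.55  -0.099  0.301]
268 182 [ 0.56  -0.092  0.3  ]
266 184 [ 0.559 -0.096  0.296]
267 185 [ 0.562 -0.095  0.296]
267 186 [ 0.563 -0.095  0.295]
267 187 [ 0.565 -0.096  0.294]
267 188 [ 0.563 -0.095  0.291]
268 189 [ 0.561 -0.093  0.287]
269 190 [ 0.563 -0.092  0.287]
269 191 [ 0.563 -0.092  0.285]
269 192 [ 0.562 -0.092  0.282]
277 192 [ 0.565 -0.08   0.281]
277 193 [ 0.568 -0.081  0.281]
277 194 [ 0.568 -0.081  0.279]
277 195 [ 0.566 -0.08   0.276]
277 196 [ 0.565 -0.08   0.273]
277 197 [ 0.568 -0.081  0.273]
277 198 [ 0.567 -0.081  0.271]
278 199 [ 0.567 -0.079  0.268]
278 200 [ 0.565 -0.079  0.265]
279 201 [ 0.57  -0.079  0.266]
287 201 [ 0.57  -0.065  0.263]
288 202 [ 0.569 -0.063  0.259]
288 203 [ 0.571 -0.064  0.259]
288 204 [ 0.573 -0.
[... 1259 characters left out ...]
563 -0.073  0.263]
331 171 [ 0.568 -0.066  0.262]
333 172 [ 0.565 -0.067  0.26 ]
330 174 [ 0.569 -0.062  0.259]
333 175 [ 0.565 -0.067  0.254]
330 177 [ 0.568 -0.061  0.254]
327 179 [ 0.572 -0.057  0.252]
328 180 [ 0.57  -0.054  0.252]
329 181 [ 0.568 -0.05   0.254]
329 182 [ 0.568 -0.053  0.249]
326 184 [ 0.572 -0.05   0.247]
324 186 [ 0.575 -0.046  0.245]
327 187 [ 0.57  -0.044  0.246]
325 189 [ 0.573 -0.044  0.241]
328 190 [ 0.569 -0.049  0.236]
323 192 [ 0.576 -0.045  0.233]
325 193 [ 0.572 -0.042  0.234]
323 195 [ 0.575 -0.041  0.231]
325 196 [ 0.572 -0.043  0.227]
322 198 [ 0.577 -0.04   0.225]
321 200 [ 0.577 -0.036  0.223]
322 202 [ 0.576 -0.036  0.22 ]
320 206 [ 0.577 -0.029  0.217]
```

```bash
python3 - <<'E'
from h import *
# crate: rim points and lines in scene/side cams; table plane fit
z=ld('side0'); 
for uv in [(195,190),(247,208),(345,190),(398,240),(413,228),(358,355),(318,327),(178,288)]:
    print('side',uv,np.round(P(z,*uv),3))
z=ld('scene0')
for uv in [(402,193),(421,252),(217,266),(218,303),(328,247),(235,222),(262,226),(348,293),(343,390),(100,365),(240,365),(110,270)]:
    print('scene',uv,np.round(P(z,*uv),3))
E
```

```text
side (195, 190) [[0.745 0.068 0.292]]
side (247, 208) [[0.658 0.092 0.293]]
side (345, 190) [[ 0.582 -0.345  0.012]]
side (398, 240) [[ 0.444 -0.079  0.124]]
side (413, 228) [[ 0.42  -0.122  0.12 ]]
side (358, 355) [[0.478 0.12  0.038]]
side (318, 327) [[0.559 0.058 0.011]]
side (178, 288) [[0.836 0.032 0.016]]
scene (402, 193) [[0.658 0.093 0.299]]
scene (421, 252) [[0.748 0.084 0.255]]
scene (217, 266) [[ 0.569 -0.19   0.159]]
scene (218, 303) [[ 0.658 -0.209  0.164]]
scene (328, 247) [[ 0.648 -0.024  0.217]]
scene (235, 222) [[ 0.418 -0.124  0.123]]
scene (262, 226) [[ 0.445 -0.078  0.121]]
scene (348, 293) [[0.566 0.052 0.012]]
scene (343, 390) [[ 0.774 -0.042  0.014]]
scene (100, 365) [[ 0.66  -0.402  0.097]]
scene (240, 365) [[ 0.705 -0.194  0.063]]
scene (110, 270) [[ 0.445 -0.365  0.098]]
```

View pics/scene0_z.png

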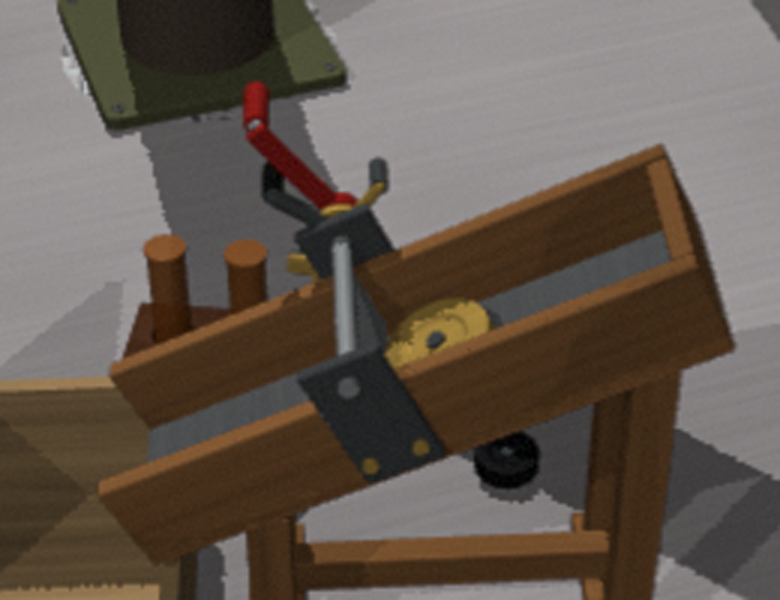

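View pics/side0_z.png

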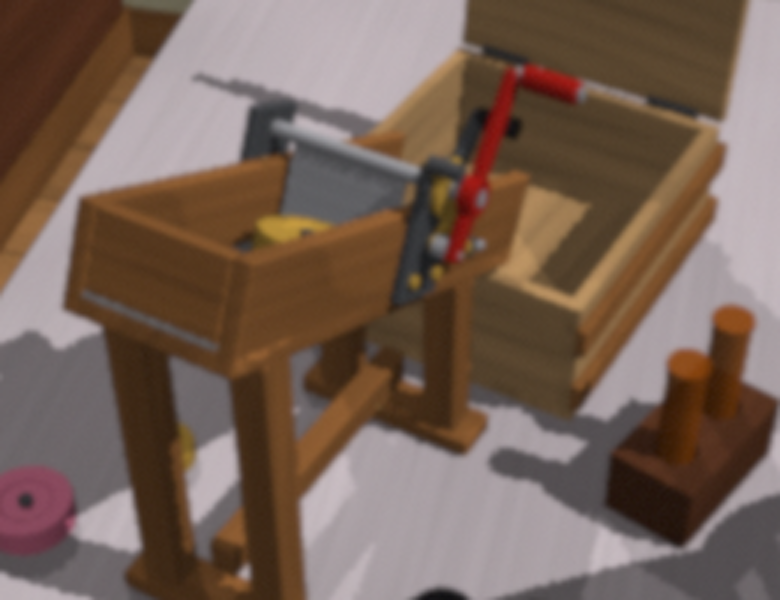

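```bash
python3 - <<'E'
from h import *
from scipy.spatial.transform import Rotation as R
def plane(tag,u0,v0,poly):
    z=ld(tag); pts=np.array([[u0+a/3,v0+b/3] for a,b in poly])
    m=np.zeros(z['d'].shape,np.uint8); cv2.fillPoly(m,[pts.round().astype(int)],1)
    v,u=np.nonzero((m>0)&(z['d']>0)); X=P(z,u,v)
    for _ in range(3):
        c=X.mean(0); n=np.linalg.svd(X-c,full_matrices=False)[2][2]; r=(X-c)@n; X=X[abs(r)<2.5*r.std()+1e-4]
    return c,n*np.sign(n[0]),r.std()
for nm,a in {'near':('scene0',180,140,[(460,400),(690,280),(715,330),(460,430)]),'nearL':('scene0',180,140,[(120,495),(290,425),(330,470),(160,540)]),'far':('side0',170,120,[(255,270),(380,230),(385,300),(250,350)]),'upend':('side0',170,120,[(85,215),(235,270),(225,340),(80,290)]),'farIn':('scene0',180,140,[(450,260),(640,185),(640,215),(490,280)])}.items():
    c,n,s=plane(*a); print(nm,c.round(4),n.round(3),s.round(4),'yaw',np.degrees(np.arctan2(n[1],n[0])).round(2))
s=state(); q=s['tool_rot']; M=R.from_quat([q[1],q[2],q[3],q[0]]).as_matrix(); print(M.round(3))
E
```

```text
near [0.7301 0.0228 0.2469] [ 0.959 -0.282 -0.016] 0.0011 yaw -16.41
nearL [ 0.6763 -0.1549  0.1671] [ 0.958 -0.286 -0.009] 0.0012 yaw -16.63
far [0.6301 0.0467 0.2467] [ 0.957 -0.291  0.001] 0.0006 yaw -16.9
upend [0.6972 0.0912 0.2767] [0.265 0.869 0.417] 0.001 yaw 73.03
farIn [0.6392 0.0402 0.2496] [ 0.962 -0.27  -0.042] 0.0013 yaw -15.69
[[-0.    -0.96   0.281]
 [-0.001  0.281  0.96 ]
 [-1.    -0.    -0.001]]
```

Planes of the chute walls agree (width 102.5 mm, yaw −16.7°), and the peg measured by depth (0.539,−0.09,0.296) agrees with the chute geometry. The tool z axis is already parallel to chute y. Raise, then travel.

>>> drive_tool(
  moves=[
    [[-0.035,0,0,0,0,0,1],[-0.035,0,0,0,0,0,1],[-0.035,0,0,0,0,0,1],[-0.035,0,0,0,0,0,1],[-0.035,0,0,0,0,0,1]],
  ],
)

```text
time: 0.57
position: [0.1755, 0.5993, 0.4153]
tool_rot: [0.566, -0.424, 0.566, 0.424]
ft_force: [-0.2, 1.4, -0.7]
gripper_width: 0.0568
```

>>> drive_tool(
  moves=[
    [[0,-0.024,-0.026,0,0,0,1],[0,-0.026,-0.028,0,0,0,1],[0,-0.026,-0.028,0,0,0,1],[0,-0.026,-0.028,0,0,0,1],[0,-0.026,-0.028,0,0,0,1]],
  ],
)

```text
time: 0.98
position: [0.2601, 0.4294, 0.4135]
tool_rot: [0.566, -0.424, 0.566, 0.424]
ft_force: [0.5, 0.1, -0.1]
gripper_width: 0.0236
```

>>> drive_tool(
  moves=[
    [[0,-0.026,-0.028,0,0,0,1],[0,-0.026,-0.028,0,0,0,1],[0,-0.026,-0.028,0,0,0,1],[0,-0.026,-0.028,0,0,0,1],[0,-0.026,-0.028,0,0,0,1]],
  ],
)

```text
time: 1.4
position: [0.3454, 0.2586, 0.4137]
tool_rot: [0.566, -0.424, 0.566, 0.424]
ft_force: [1.6, 1.2, 0.3]
gripper_width: 0.0003
```

>>> drive_tool(
  moves=[
    [[0,-0.025,-0.028,0,0,0,1],[0,-0.025,-0.028,0,0,0,1],[0,-0.025,-0.028,0,0,0,1],[0,-0.025,-0.028,0,0,0,1],[0,-0.025,-0.028,0,0,0,1]],
  ],
)

```text
time: 1.82
position: [0.4259, 0.0892, 0.4137]
tool_rot: [0.566, -0.424, 0.566, 0.424]
ft_force: [0.4, 0.4, 0.2]
gripper_width: -0.0001
```

>>> drive_tool(
  moves=[
    [[0,-0.025,-0.028,0,0,0,1],[0,-0.025,-0.028,0,0,0,1],[0,-0.025,-0.028,0,0,0,1],[0,-0.025,-0.028,0,0,0,1],[0,-0.015,-0.018,0,0,0,1]],
  ],
)

```text
time: 2.23
position: [0.5003, -0.0702, 0.4134]
tool_rot: [0.566, -0.423, 0.567, 0.422]
ft_force: [0.6, 0.4, 0.5]
gripper_width: 0.0
```

```bash
cat >> h.py <<'E'
def ce(p): return np.array([p[0]*.958-p[1]*.287-.6413, p[0]*.287+p[1]*.958-.137, p[2]])
E
python3 - <<'E'
from h import *
s=state(); print(ce(s['position']).round(4),s['ft_force'])
for n in ['scene','side','wrist']: snap(n,n+'1')
E
```

```text
[-0.1419 -0.0607  0.4134] [0.64155919 0.41265239 0.47696967]
```

View pics/wrist1.png

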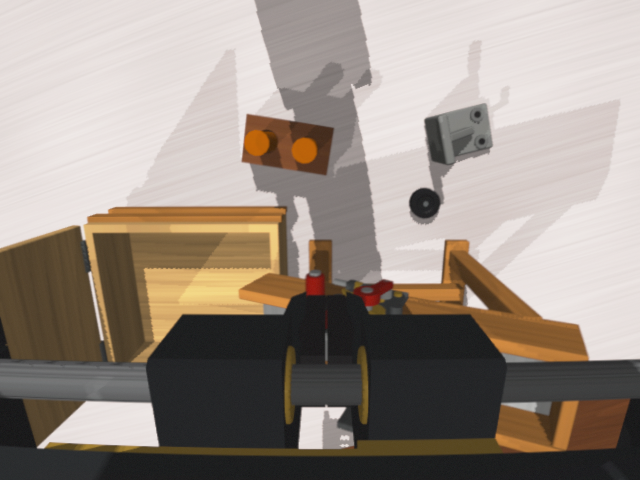

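View pics/scene1.png

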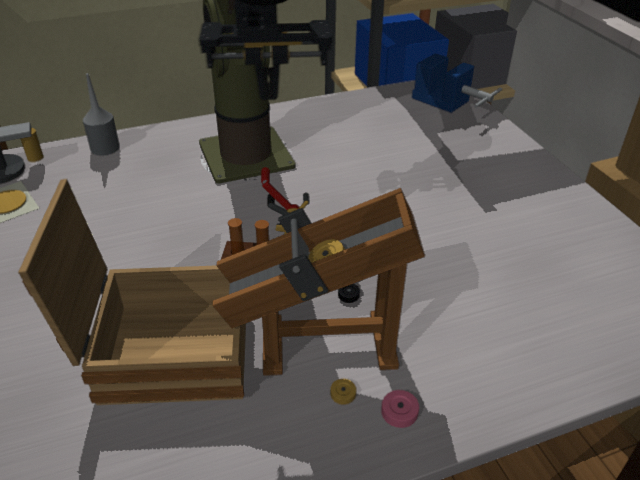

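View pics/side1.png

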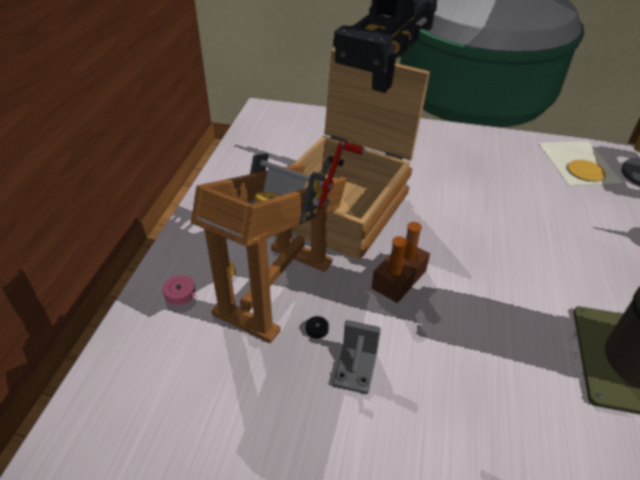

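>>> drive_tool(
  moves=[
    [[0,-0.018,-0.02,0,0,0,1],[0,-0.018,-0.021,0,0,0,1],[0.02,0,0,0,0,0,1],[0.02,0,0,0,0,0,1],[0,0,0,0,0,0,1]],
  ],
)

```text
time: 2.8
position: [0.5203, -0.1133, 0.3704]
tool_rot: [0.564, -0.422, 0.567, 0.427]
ft_force: [-0.3, -0.8, -0.0]
gripper_width: 0.0005
```

```bash
python3 - <<'E'
from h import *
s=state(); print(ce(s['position']).round(4),s['ft_force'])
p,d,c=snap('scene','scene2'); cv2.imwrite('pics/s2z.png',cv2.resize(p[80:280,160:420,::-1],None,fx=3,fy=3,interpolation=cv2.INTER_CUBIC))
E
```

```text
[-0.1104 -0.0962  0.3704] [-0.31349922 -0.81655789 -0.04789797]
```

View pics/s2z.png

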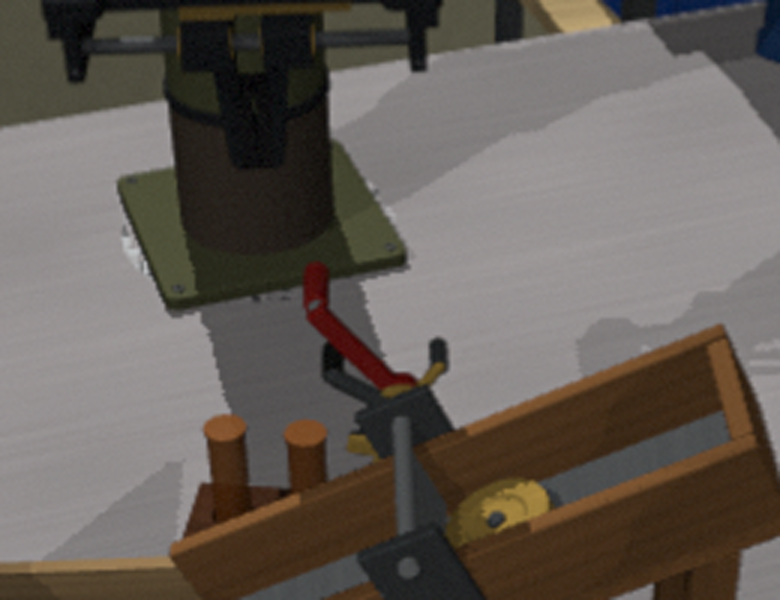

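>>> drive_tool(
  moves=[
    [[0,-0.004,-0.008,0,0,0,1],[0.02,0,0,0,0,0,1],[0.02,0,0,0,0,0,1],[0.02,0,0,0,0,0,1],[0.01,0,0,0,0,0,1]],
  ],
)

```text
time: 3.27
position: [0.5241, -0.124, 0.3032]
tool_rot: [0.566, -0.424, 0.566, 0.424]
ft_force: [-0.7, -0.9, -0.1]
gripper_width: 0.0005
```

>>> drive_tool(
  moves=[
    [[0.01,0,0,0,0,0,1],[0.01,0,0,0,0,0,1],[0.006,0,0,0,0,0,1],[0,0,0,0,0,0,1]],
  ],
)

```text
time: 3.6
position: [0.5243, -0.1241, 0.2777]
tool_rot: [0.566, -0.424, 0.566, 0.424]
ft_force: [-0.2, 0.2, 0.3]
gripper_width: 0.0006
```

```bash
python3 - <<'E'
from h import *
s=state(); print(ce(s['position']).round(4),s['ft_force'])
p,d,c=snap('scene','scene3'); cv2.imwrite('pics/s3z.png',cv2.resize(p[80:280,160:420,::-1],None,fx=3,fy=3,interpolation=cv2.INTER_CUBIC))
p,d,c=snap('side','side3'); cv2.imwrite('pics/d3z.png',cv2.resize(p[60:260,240:500,::-1],None,fx=3,fy=3,interpolation=cv2.INTER_CUBIC))
s=state(); print(ce(s['position']).round(4),s['ft_force'])
E
```

```text
[-0.1034 -0.1054  0.2777] [-0.18339706  0.24894134  0.30877592]
[-0.1029 -0.1054  0.2786] [0.55001159 0.88154332 0.65144626]
```

View pics/s3z.png

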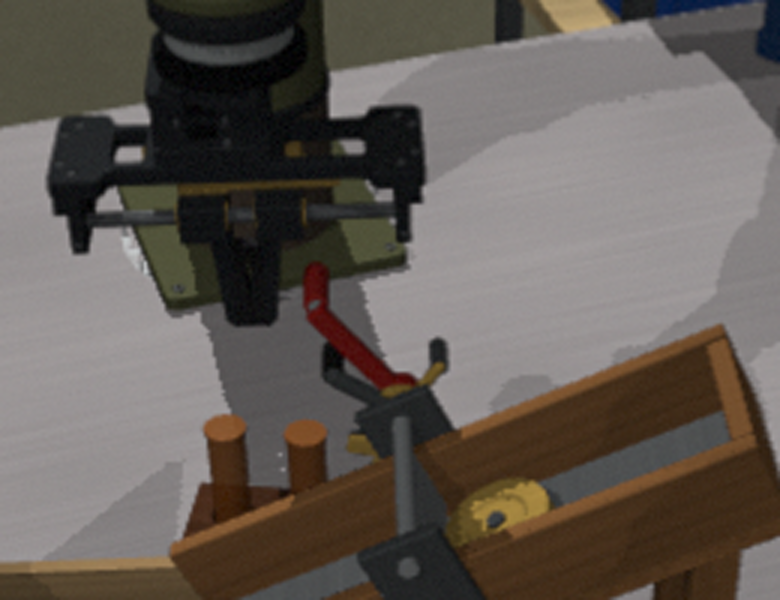

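View pics/d3z.png

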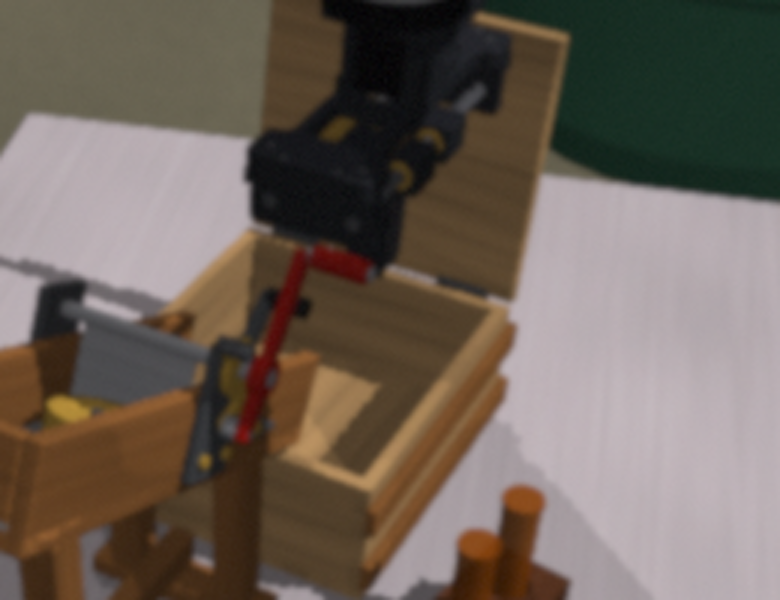

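Fingers (tip at zoom (255,320)) stand about 10–15 mm downhill of the peg (315,285), body clear above it. Approach gently.

>>> drive_tool(
  moves=[
    [[0,0,0.003,0,0,0,1],[0,0,0.003,0,0,0,1],[0,0,0.002,0,0,0,1],[0,0,0.001,0,0,0,1],[0,0,0,0,0,0,1]],
  ],
)

```text
time: 4.12
position: [0.5269, -0.1151, 0.2779]
tool_rot: [0.566, -0.424, 0.566, 0.424]
ft_force: [-0.0, 0.3, -0.1]
gripper_width: 0.0004
```

>>> drive_tool(
  moves=[
    [[0,0,0.001,0,0,0,1],[0,0,0.001,0,0,0,1],[0,0,0.001,0,0,0,1]],
  ],
)

```text
time: 4.37
position: [0.5275, -0.1127, 0.2777]
tool_rot: [0.566, -0.424, 0.566, 0.424]
ft_force: [0.9, -0.3, 0.0]
gripper_width: 0.0006
```

>>> drive_tool(
  moves=[
    [[0,0,0.001,0,0,0,1],[0,0,0.001,0,0,0,1],[0,0,0.001,0,0,0,1]],
  ],
)

```text
time: 4.62
position: [0.5279, -0.1114, 0.2777]
tool_rot: [0.565, -0.424, 0.567, 0.423]
ft_force: [-2.0, -5.2, 0.7]
gripper_width: 0.0006
```

>>> drive_tool(
  moves=[
    [[0,0,0.001,0,0,0,1],[0,0,0.001,0,0,0,1],[0,0,0,0,0,0,1]],
  ],
)

```text
time: 4.87
position: [0.5279, -0.1111, 0.2777]
tool_rot: [0.565, -0.424, 0.568, 0.422]
ft_force: [-2.2, -6.9, 1.0]
gripper_width: 0.0006
```

>>> drive_tool(
  moves=[
    [[0,0,0.001,0,0,0,1],[0,0,0.001,0,0,0,1],[0,0,0.001,0,0,0,1]],
  ],
)

```text
time: 5.12
position: [0.5286, -0.1089, 0.2777]
tool_rot: [0.565, -0.424, 0.568, 0.422]
ft_force: [-2.8, -8.1, 1.4]
gripper_width: 0.0001
```

>>> drive_tool(
  moves=[
    [[0,0,0.001,0,0,0,1],[0,0,0.001,0,0,0,1],[0,0,0.001,0,0,0,1]],
  ],
)

```text
time: 5.37
position: [0.5294, -0.106, 0.2777]
tool_rot: [0.565, -0.424, 0.568, 0.422]
ft_force: [-2.8, -7.6, 0.8]
gripper_width: 0.0004
```

>>> drive_tool(
  moves=[
    [[0,0,0.0015,0,0,0,1],[0,0,0.002,0,0,0,1],[0,0,0.002,0,0,0,1]],
  ],
)

```text
time: 5.62
position: [0.531, -0.1009, 0.2778]
tool_rot: [0.565, -0.424, 0.568, 0.422]
ft_force: [-1.6, -9.4, 2.3]
gripper_width: 0.0004
```

>>> drive_tool(
  moves=[
    [[0,0,0.002,0,0,0,1],[0,0,0.002,0,0,0,1],[0,0,0.002,0,0,0,1]],
  ],
)

```text
time: 5.87
position: [0.5327, -0.0951, 0.2778]
tool_rot: [0.565, -0.424, 0.568, 0.422]
ft_force: [-2.1, -7.9, 1.7]
gripper_width: 0.0004
```

>>> drive_tool(
  moves=[
    [[0,0,0.002,0,0,0,1],[0,0,0.002,0,0,0,1],[0,0,0.002,0,0,0,1]],
  ],
)

```text
time: 6.12
position: [0.5346, -0.0893, 0.2778]
tool_rot: [0.565, -0.424, 0.568, 0.422]
ft_force: [-2.1, -8.2, 1.3]
gripper_width: 0.0006
```

>>> drive_tool(
  moves=[
    [[0,0,0.002,0,0,0,1],[0,0,0.002,0,0,0,1],[0,0,0.002,0,0,0,1]],
  ],
)

```text
time: 6.37
position: [0.5363, -0.0834, 0.2778]
tool_rot: [0.565, -0.424, 0.568, 0.422]
ft_force: [-1.9, -8.6, 1.5]
gripper_width: 0.0005
```

>>> drive_tool(
  moves=[
    [[0,0,0.002,0,0,0,1],[0,0,0.002,0,0,0,1],[0,0,0.002,0,0,0,1]],
  ],
)

```text
time: 6.62
position: [0.5382, -0.0774, 0.2778]
tool_rot: [0.565, -0.424, 0.568, 0.422]
ft_force: [-0.8, -7.2, 1.4]
gripper_width: 0.0005
```

>>> drive_tool(
  moves=[
    [[0,0,0.002,0,0,0,1],[0,0,0.002,0,0,0,1],[0,0,0.002,0,0,0,1]],
  ],
)

```text
time: 6.87
position: [0.5401, -0.0712, 0.2778]
tool_rot: [0.566, -0.424, 0.567, 0.422]
ft_force: [-1.8, -6.1, 1.1]
gripper_width: 0.0005
```

>>> drive_tool(
  moves=[
    [[0,0,0.0015,0,0,0,1],[0,0,0.001,0,0,0,1],[0,0,0.001,0,0,0,1]],
  ],
)

```text
time: 7.12
position: [0.5414, -0.067, 0.2778]
tool_rot: [0.566, -0.424, 0.567, 0.423]
ft_force: [-0.9, -4.6, 0.9]
gripper_width: 0.0002
```

>>> drive_tool(
  moves=[
    [[0,0,0.001,0,0,0,1],[0,0,0.001,0,0,0,1]],
  ],
)

```text
time: 7.28
position: [0.5423, -0.0642, 0.2778]
tool_rot: [0.566, -0.424, 0.566, 0.423]
ft_force: [0.5, -4.3, 0.7]
gripper_width: 0.0005
```

>>> drive_tool(
  moves=[
    [[0,0,0.001,0,0,0,1],[0,0,0.001,0,0,0,1]],
  ],
)

```text
time: 7.45
position: [0.5433, -0.0607, 0.2778]
tool_rot: [0.566, -0.424, 0.566, 0.424]
ft_force: [1.5, -2.0, -0.5]
gripper_width: 0.0005
```

>>> drive_tool(
  moves=[
    [[0,0,0.001,0,0,0,1]],
  ],
)

```text
time: 7.53
position: [0.5434, -0.0591, 0.2778]
tool_rot: [0.566, -0.424, 0.565, 0.424]
ft_force: [0.6, -1.0, 0.3]
gripper_width: 0.0004
```

>>> drive_tool(
  moves=[
    [[0,0,0,0,0,0,1]],
  ],
)

```text
time: 7.62
position: [0.5431, -0.0584, 0.2776]
tool_rot: [0.566, -0.424, 0.565, 0.425]
ft_force: [0.1, -0.4, -0.0]
gripper_width: 0.0007
```

```bash
python3 - <<'E'
from h import *
s=state(); print(ce(s['position']).round(4),s['ft_force'])
p,d,c=snap('scene','scene4'); cv2.imwrite('pics/s4z.png',cv2.resize(p[140:340,180:440,::-1],None,fx=3,fy=3,interpolation=cv2.INTER_CUBIC))
s=state(); print(ce(s['position']).round(4),s['ft_force'])
E
```

```text
[-0.1042 -0.0371  0.2776] [ 0.13100046 -0.35282884 -0.00761479]
[-0.1043 -0.0373  0.2776] [ 0.53979935 -0.69043089  0.38412342]
```

View pics/s4z.png

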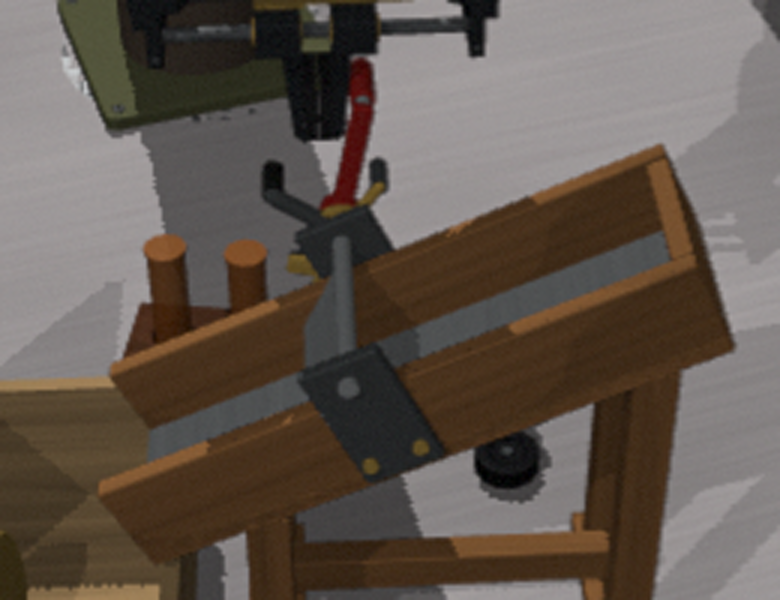

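```bash
cat > peg.py <<'E'
from h import *
import sys
def pegm(tag,cam):
    p,d,c=snap(cam,tag); z=ld(tag); m=redmask(z['p']); v,u=np.nonzero(m&(z['d']>0)); X=P(z,u,v)
    X=np.array([ce(x) for x in X]); k=(X[:,2]>.2)&(X[:,2]<.4)&(X[:,0]<-.06)&(X[:,0]>-.13); X=X[k]
    q=X[(X[:,0]<-.088)]; print(cam,'peg surf',len(q),np.median(q,0).round(4) if len(q) else '', 'arm');
    a=X[X[:,0]>-.088]
    if len(a)>10:
        f=np.polyfit(a[:,2],a[:,1],1); print(' arm lean deg uphill',np.degrees(np.arctan(f[0])).round(1),'n',len(a), 'zmax',a[:,2].max().round(4))
s=state(); print(s['time'],ce(s['position']).round(4),s['ft_force'].round(2))
pegm(sys.argv[1]+'s','scene'); pegm(sys.argv[1]+'d','side')
s=state(); print(s['time'],ce(s['position']).round(4),np.round(s['ft_force'],2))
p=ld(sys.argv[1]+'s')['p']; cv2.imwrite(f'pics/{sys.argv[1]}z.png',cv2.resize(p[140:340,180:440,::-1],None,fx=3,fy=3))
E
python3 peg.py a5
```

```text
7.6667 [-0.1043 -0.0373  0.2776] [ 0.54 -0.69  0.38]
scene peg surf 23 [-0.0929 -0.015   0.3159] arm
 arm lean deg uphill 11.7 n 193 zmax 0.3172
side peg surf 0  arm
 arm lean deg uphill 4.5 n 46 zmax 0.2875
7.7667 [-0.1043 -0.0378  0.2776] [-0.21 -0.3  -0.06]
```

View pics/a5z.png

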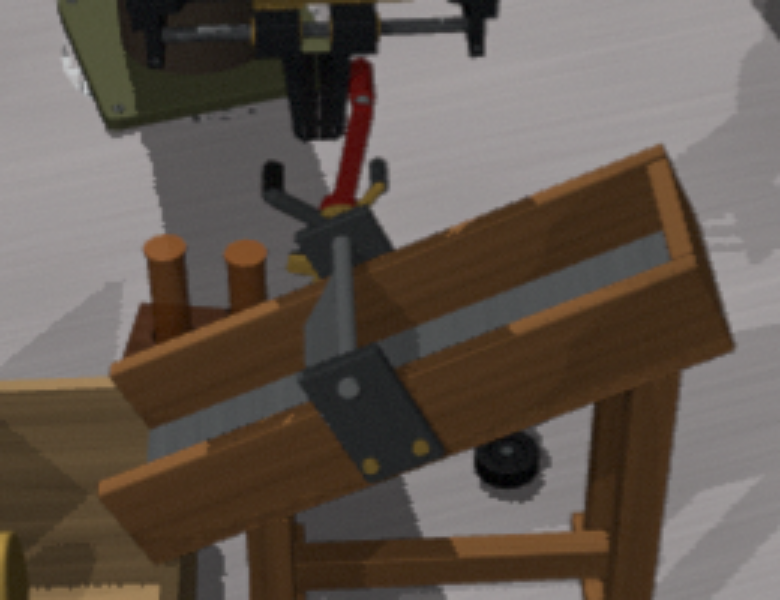

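View pics/a5s.png

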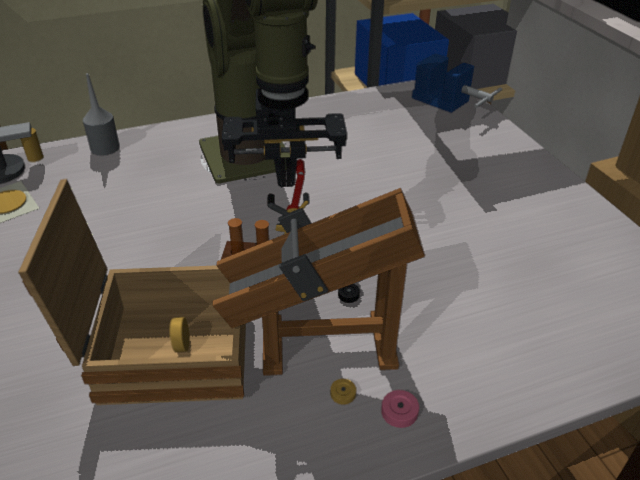

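The disc is already in the crate (scene (180,335)). The crank leans about 12° uphill and the force is near zero. I'll creep on to confirm the snap.

>>> drive_tool(
  moves=[
    [[0,0,0.001,0,0,0,1]],
  ],
)

```text
time: 7.85
position: [0.5429, -0.0588, 0.2776]
tool_rot: [0.566, -0.424, 0.566, 0.424]
ft_force: [-0.6, -0.8, -0.2]
gripper_width: 0.0006
```

>>> drive_tool(
  moves=[
    [[0,0,0.001,0,0,0,1]],
  ],
)

```text
time: 7.93
position: [0.5433, -0.0578, 0.2776]
tool_rot: [0.566, -0.424, 0.566, 0.424]
ft_force: [-0.0, 0.1, -0.6]
gripper_width: 0.0003
```

```bash
python3 peg.py a6
```

```text
7.9333 [-0.1043 -0.0364  0.2776] [-0.03  0.15 -0.6 ]
scene peg surf 23 [-0.0947 -0.0137  0.3153] arm
 arm lean deg uphill 12.4 n 189 zmax 0.3174
side peg surf 0  arm
 arm lean deg uphill 5.4 n 40 zmax 0.2891
8.0333 [-0.1041 -0.0359  0.2776] [-0.16 -0.16  0.66]
```

View pics/a6z.png

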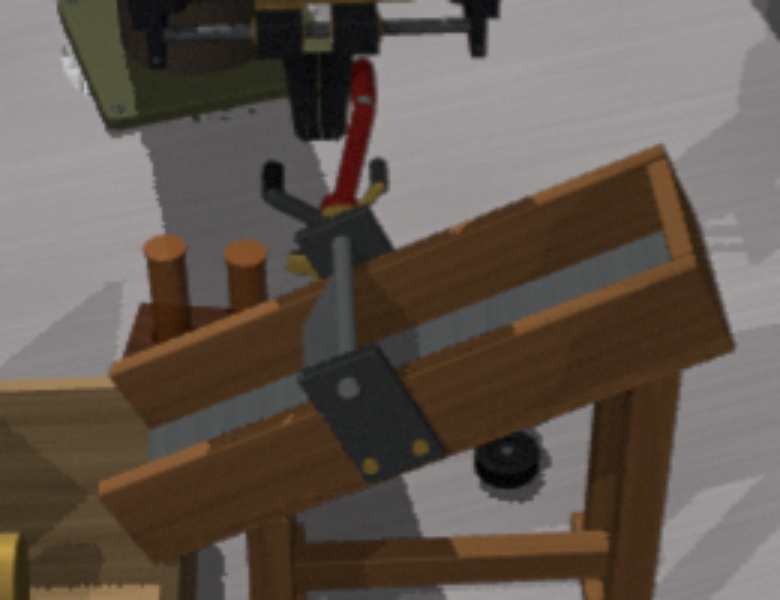

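```bash
cat > cen.py <<'E'
from h import *
import sys
for t in sys.argv[1:]:
    z=ld(t); m=redmask(z['p']); m[:,:255]=0;m[:,320:]=0; m[215:]=0;m[:155]=0; v,u=np.nonzero(m); k=v<178
    print(t,len(u),u.mean().round(3),v.mean().round(3),'top',k.sum(),u[k].mean().round(3),v[k].mean().round(3))
E
python3 cen.py scene4 a5s a6s
```

```text
scene4 217 297.217 187.922 top 50 299.68 170.6
a5s 217 297.166 188.046 top 49 299.571 170.653
a6s 213 297.394 188.094 top 47 299.957 170.468
```

>>> drive_tool(
  moves=[
    [[0,0,0.001,0,0,0,1]],
  ],
)

```text
time: 8.12
position: [0.5438, -0.0568, 0.2777]
tool_rot: [0.566, -0.424, 0.566, 0.424]
ft_force: [0.6, -0.1, -0.6]
gripper_width: 0.0007
```

```bash
python3 peg.py a7; python3 cen.py a7s
```

```text
8.1167 [-0.104  -0.0354  0.2777] [ 0.63 -0.1  -0.63]
scene peg surf 20 [-0.093  -0.0068  0.3135] arm
 arm lean deg uphill 19.4 n 203 zmax 0.315
side peg surf 0  arm
 arm lean deg uphill 10.6 n 30 zmax 0.2909
8.2167 [-0.1039 -0.0351  0.2777] [-0.29 -0.4  -0.32]
a7s 223 300.583 189.323 top 38 305.105 170.553
```

It just snapped: the peg ran ahead about 7–8 mm with no push, and the lean went from 12.4° to 19.4°. Back off downhill, then lift.

>>> drive_tool(
  moves=[
    [[0,0,-0.006,0,0,0,1],[0,0,-0.012,0,0,0,1],[-0.02,0,0,0,0,0,1],[-0.03,0,0,0,0,0,1],[-0.03,0,0,0,0,0,1]],
  ],
)

```text
time: 8.63
position: [0.5375, -0.0761, 0.3581]
tool_rot: [0.565, -0.423, 0.567, 0.424]
ft_force: [0.6, 1.3, 1.0]
gripper_width: 0.0003
```

>>> drive_tool(
  moves=[
    [[0,0,0,0,0,0,1],[0,0,0.02,0,0,0,1],[0,0,0.022,0,0,0,1],[0,0,0.024,0,0,0,1],[0,0,0.024,0,0,0,1]],
  ],
)

```text
time: 9.05
position: [0.564, 0.0113, 0.3575]
tool_rot: [0.566, -0.423, 0.567, 0.423]
ft_force: [0.1, -0.3, 0.1]
gripper_width: 0.0004
```

>>> drive_tool(
  moves=[
    [[0,0,0,0,0,0,1],[0,0,0,0,0,0,1]],
  ],
)

```text
time: 9.22
position: [0.5639, 0.0123, 0.3572]
tool_rot: [0.565, -0.424, 0.566, 0.425]
ft_force: [-0.5, 0.1, -0.6]
gripper_width: 0.0005
```

```bash
python3 peg.py a8; python3 cen.py a8s
```

```text
9.2167 [-0.1046  0.0366  0.3572] [-0.46  0.11 -0.62]
scene peg surf 39 [-0.0999 -0.0055  0.3135] arm
 arm lean deg uphill 20.0 n 207 zmax 0.3155
side peg surf 131 [-0.1024  0.0004  0.311 ] arm
 arm lean deg uphill 15.6 n 47 zmax 0.3126
9.3167 [-0.1042  0.0343  0.3575] [ 0.39 -0.2  -0.84]
a8s 247 300.826 187.551 top 57 305.088 168.193
```

View pics/a8s.png

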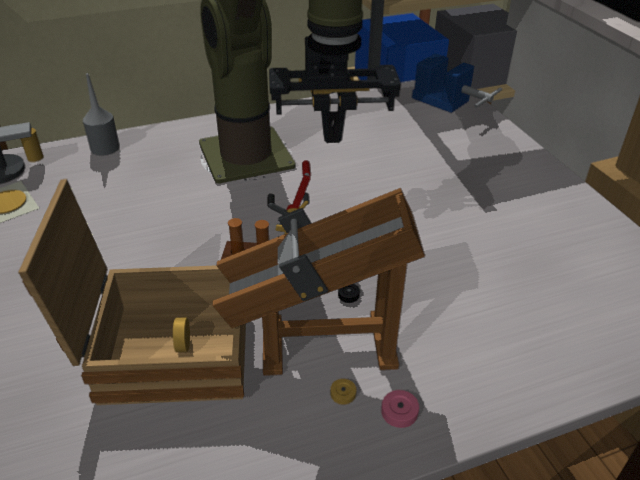

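View pics/a8d.png

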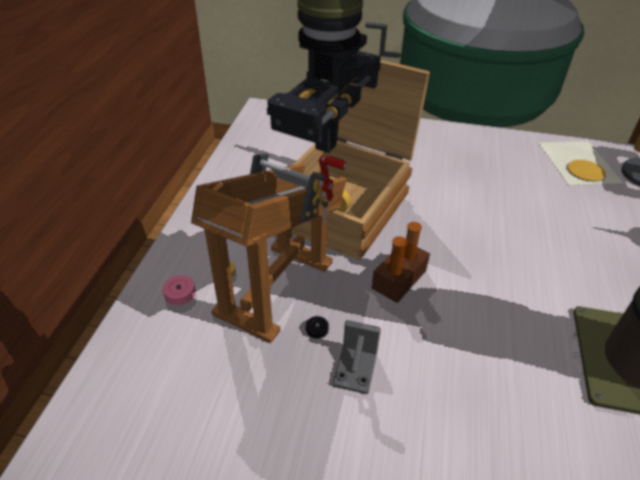

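The gate stays open by itself, the disc is in the crate (180,335), and the bystanders are unmoved. Descend on the uphill side of the peg.

>>> drive_tool(
  moves=[
    [[0.02,0,0.002,0,0,0,1],[0.02,0,0,0,0,0,1],[0.02,0,0,0,0,0,1],[0.014,0,0,0,0,0,1],[0.005,0,0,0,0,0,1]],
  ],
)

```text
time: 9.73
position: [0.563, 0.0117, 0.2766]
tool_rot: [0.565, -0.423, 0.568, 0.424]
ft_force: [0.0, -0.7, -0.2]
gripper_width: 0.0003
```

>>> drive_tool(
  moves=[
    [[0,0,-0.002,0,0,0,1],[0,0,-0.002,0,0,0,1],[0,0,-0.002,0,0,0,1],[0,0,0,0,0,0,1]],
  ],
)

```text
time: 10.07
position: [0.5634, 0.0071, 0.2798]
tool_rot: [0.567, -0.424, 0.566, 0.423]
ft_force: [-0.4, 0.4, 0.1]
gripper_width: 0.0008
```

>>> drive_tool(
  moves=[
    [[0,0,-0.001,0,0,0,1],[0,0,-0.001,0,0,0,1],[0,0,-0.001,0,0,0,1],[0,0,0,0,0,0,1]],
  ],
)

```text
time: 10.4
position: [0.5621, 0.0051, 0.2789]
tool_rot: [0.566, -0.424, 0.566, 0.424]
ft_force: [-0.1, -0.2, 0.5]
gripper_width: 0.0002
```

>>> drive_tool(
  moves=[
    [[0,0,-0.001,0,0,0,1],[0,0,-0.001,0,0,0,1],[0,0,-0.001,0,0,0,1],[0,0,-0.001,0,0,0,1]],
  ],
)

```text
time: 10.73
position: [0.561, 0.0014, 0.2787]
tool_rot: [0.566, -0.424, 0.566, 0.424]
ft_force: [-0.2, 0.2, -0.1]
gripper_width: 0.0004
```

>>> drive_tool(
  moves=[
    [[0,0,-0.001,0,0,0,1],[0,0,-0.001,0,0,0,1],[0,0,-0.001,0,0,0,1]],
  ],
)

```text
time: 10.98
position: [0.5601, -0.0015, 0.2787]
tool_rot: [0.566, -0.424, 0.566, 0.424]
ft_force: [-0.0, -0.8, 0.4]
gripper_width: 0.0
```

>>> drive_tool(
  moves=[
    [[0,0,-0.001,0,0,0,1],[0,0,-0.001,0,0,0,1],[0,0,-0.001,0,0,0,1]],
  ],
)

```text
time: 11.23
position: [0.5593, -0.0043, 0.2787]
tool_rot: [0.566, -0.424, 0.566, 0.424]
ft_force: [0.2, -1.3, 0.3]
gripper_width: 0.0007
```

>>> drive_tool(
  moves=[
    [[0,0,-0.001,0,0,0,1],[0,0,-0.001,0,0,0,1],[0,0,-0.001,0,0,0,1]],
  ],
)

```text
time: 11.48
position: [0.5588, -0.0059, 0.2789]
tool_rot: [0.566, -0.424, 0.565, 0.425]
ft_force: [0.6, 4.1, -0.4]
gripper_width: 0.0005
```

>>> drive_tool(
  moves=[
    [[0,0,-0.001,0,0,0,1],[0,0,-0.001,0,0,0,1],[0,0,-0.001,0,0,0,1]],
  ],
)

```text
time: 11.73
position: [0.5577, -0.0098, 0.2787]
tool_rot: [0.566, -0.424, 0.566, 0.424]
ft_force: [-0.3, 1.8, -0.0]
gripper_width: 0.0009
```

>>> drive_tool(
  moves=[
    [[0,0,-0.001,0,0,0,1],[0,0,-0.001,0,0,0,1],[0,0,-0.001,0,0,0,1]],
  ],
)

```text
time: 11.98
position: [0.5564, -0.0143, 0.2786]
tool_rot: [0.566, -0.424, 0.567, 0.423]
ft_force: [0.3, -0.2, 0.0]
gripper_width: 0.0003
```

```bash
python3 peg.py a9; python3 cen.py a9s
```

```text
11.9833 [-0.1042  0.009   0.2786] [ 0.29 -0.16  0.  ]
scene peg surf 25 [-0.0964 -0.0226  0.3177] arm
 arm lean deg uphill 5.9 n 154 zmax 0.319
side peg surf 10 [-0.1142 -0.0476  0.3068] arm
 arm lean deg uphill -11.1 n 68 zmax 0.2459
12.0833 [-0.1041  0.0092  0.2786] [-0.07  0.63  1.  ]
a9s 180 294.267 188.033 top 44 295.0 168.386
```

View pics/a9z.png

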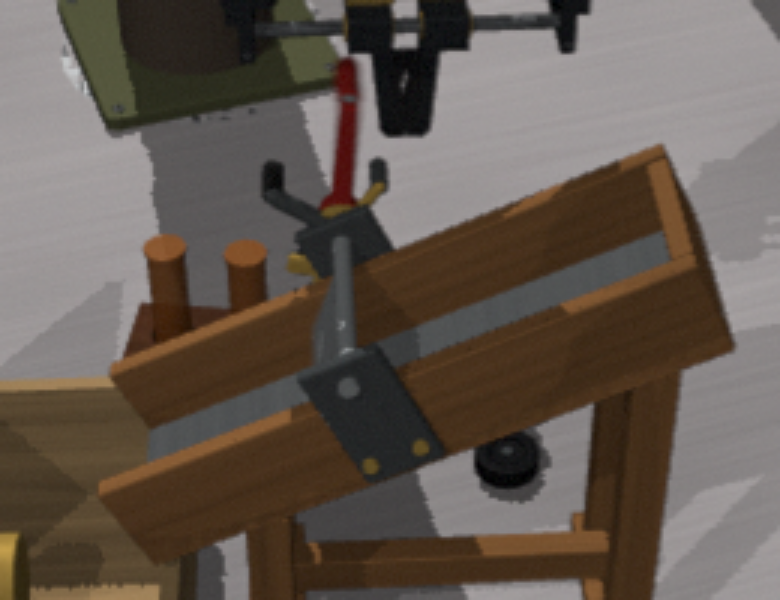

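It was caught springing shut: the peg is moving away from the fingers downhill. Hold, back off uphill and check.

>>> drive_tool(
  moves=[
    [[0,0,0.005,0,0,0,1],[0,0,0.01,0,0,0,1],[-0.02,0,0.005,0,0,0,1],[-0.03,0,0,0,0,0,1],[-0.03,0,0,0,0,0,1]],
  ],
)

```text
time: 12.5
position: [0.562, 0.0081, 0.359]
tool_rot: [0.565, -0.424, 0.566, 0.425]
ft_force: [0.7, -0.0, 0.3]
gripper_width: 0.0006
```

>>> drive_tool(
  moves=[
    [[-0.03,0,0.02,0,0,0,1],[0,0,0.03,0,0,0,1],[0,0.02,0.03,0,0,0,1],[0,0,0,0,0,0,1],[0,0,0,0,0,0,1]],
  ],
)

```text
time: 12.92
position: [0.565, 0.0927, 0.3886]
tool_rot: [0.565, -0.425, 0.564, 0.426]
ft_force: [0.6, -1.2, -0.0]
gripper_width: 0.0001
```

```bash
python3 peg.py b1; python3 cen.py scene0 b1s; python3 - <<'E'
from h import *
for n in ['scene','side']:
    a=ld(n+'0')['p'].astype(int); b=ld('b1'+n[1 if 0 else 0] if n=='scene' else 'b1d')['p'].astype(int)
E
```

```text
12.9167 [-0.1266  0.1139  0.3886] [ 0.58 -1.15 -0.04]
scene peg surf 71 [-0.1021 -0.0694  0.3022] arm
 arm lean deg uphill -37.9 n 239 zmax 0.304
side peg surf 113 [-0.1027 -0.0655  0.2993] arm
 arm lean deg uphill -39.3 n 328 zmax 0.3021
13.0167 [-0.1248  0.1103  0.3886] [-0.43 -0.35  0.76]
scene0 314 274.051 189.618 top 73 264.849 172.452
b1s 312 273.853 189.574 top 72 264.833 172.569
```

View pics/b1s.png

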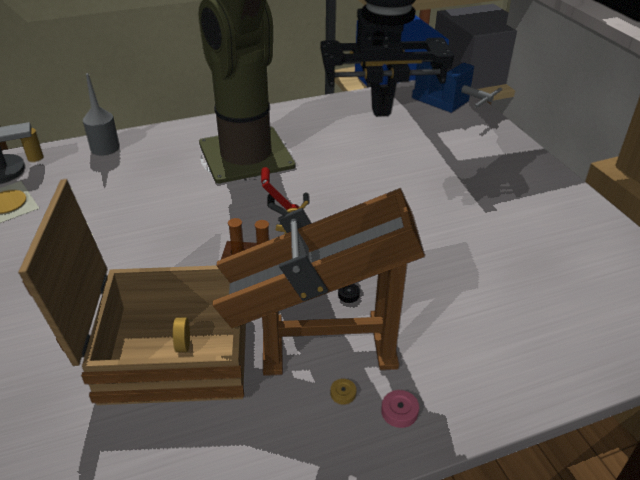

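View pics/b1d.png

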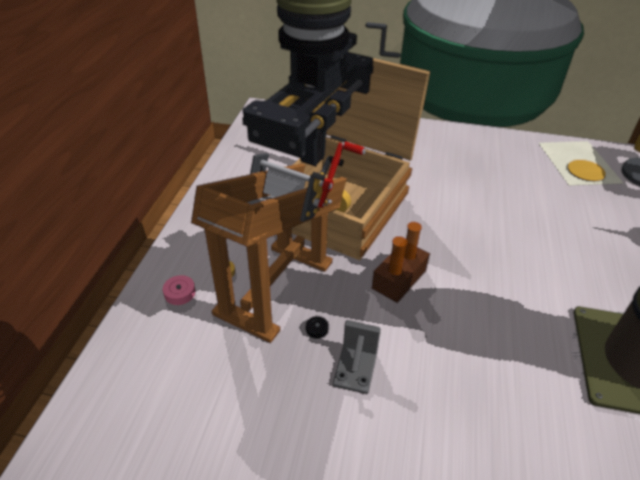

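The crank is at −38° lean, with the red centroid within 0.2 px of the start. The disc is at rest in the crate, and the tubes and bracket are unmoved. Hand in.

>>> drive_tool(
  moves=[
    [[0,0,0,0,0,0,1],[0,0,0,0,0,0,1],[0,0,0,0,0,0,1],[0,0,0,0,0,0,1]],
  ],
)

```text
time: 13.35
position: [0.5658, 0.0879, 0.3887]
tool_rot: [0.566, -0.424, 0.566, 0.424]
ft_force: [0.0, -0.1, 1.2]
gripper_width: 0.0002
```

```bash
python3 -c "
from h import *
print(close_job())"
```

```text
the job is handed in; nothing more can be done
None
```

The job is done and handed in at about 13.4 s. The gate was opened, the disc slid into the crate, and the gate was snapped shut again.

- **Opening:** I pushed the peg uphill with the shut fingers in 1–2 mm steps. The highest force read, at the end of each move call, was about 10 N. The resistance faded to nothing, then the crank ran ahead about 7–8 mm by itself (lean 12° to about 20° uphill). It stayed there after I moved the fingers away.
- **Shutting:** I pushed back lightly from the uphill side, about 4 N at most, until it sprang shut.
- **Last checks:**
  - The crank leans 38–39° downhill, and its image position is within 0.2 px of the start.
  - The disc is in the crate, standing on edge and at rest.
  - The tubes and bracket look unmoved by eye, and the robot touches nothing.
- **What disagreed:**
  - The disc slid out a little before the final snap, because the flap was already high enough.
  - The side camera's crank-lean readings were a few degrees or more off the scene camera's while the gripper partly hid the crank. In the final view they agreed.

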